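Lean a printed panel on the inspection stand and hold the mirror on its mark

ROBOT

A 7-joint arm with a two-finger parallel gripper is mounted at the origin on the work surface. World frame = base frame: x ahead of the robot, y to its left, z up, the work surface at z = 0. Lengths are in m, angles in rad, forces in N, time in s.
With the tool pointing down it reaches from about 0.425 to 0.975 m from the base axis. Payload 16.7 kg.
Tool frame: the origin (TCP) lies midway between the tips of the shut fingers; the grasp point (between the pads) lies 19 mm behind it; z points along the fingers, y is the line along which they close (so a half turn about z gives the same grasp; the last joint's range is limited). The gripper opens to 85 mm and grips with 20 to 120 N. Pads are 22 mm wide; open, the fingers measure 114 mm over their backs; the gripper's body (76 mm by 85 mm) begins 54 mm behind the grasp point. The pads swing forward as they close: fully open they stand 13 mm farther back than shut.
Start: joints at [1.093, 0.426, 0.074, 1.606, -0.034, 1.111, -0.067], TCP at [0.218, -0.639, 0.2] pointing down, gripper open.
Joint ranges: [-2.85, 2.85], [-0.5, 2.14], [-1.23, 1.37], [0.21, 2.46], [-1.02, 4.16], [0.16, 2.05], [-2.73, 2.73]. Speed limits (rad/s): [1.89, 1.89, 2.39, 2.39, 3.01, 3.01, 3.01].

INTERFACE

Orientations are given as [roll, pitch, yaw] about the fixed x, y, z axes, in that order (R = Rz(yaw) Ry(pitch) Rx(roll)).
In Python, from cell import manip gives the robot as it stands. The module is installed in compiled form; this text tells all that it offers.
- The arm moves only by the tool send_rows, never from a script. Its argument "commands" is a list of rows, each a list of 4 numbers: the shift along the tool's x, y, z in cm, then the turn about the tool's z in degrees. A call has 1 to 10 rows; each row shifts and turns the commanded pose from where the row before left it, along the tool's axes as they then stand; what a row does not reach is not made up. A row lasts 1/10 s, in which the tool goes at most 50 mm and 8.59 degrees, less where a joint would pass 70% of its speed; a pose out of reach is approached as far as the arm can. A call is refused whole if a number of a shift passes 5 or a number of a turn 8.59, either way. A call with a gripper value outside its range is refused whole. "fingers" is the closure, from -1 (fully open) to 1 (shut), set as the call begins (left out, the last holds). The fingers move at their own pace and stop on an object; "squeeze" is the grip in N (left out, the last holds). Time passes only in rows, so rows that do not move let the fingers close. It gives the time, the measured TCP pose, the force, the opening and the grip force at its end, in the units of the state.
- manip.get_obs(): the state, without advancing time (a new reading comes with each control period).
- manip.capture(name): name is "scene" or "side" or "wrist"; returns the picture (420x560x3 uint8, red, green, blue); there is no depth.
- manip.camera_params(name): a dict with "intrinsics" (3x3 intrinsics, pixels), "D" ([k1, k2, p1, p2, k3] as OpenCV has them; the pictures are not rectified), "rvec" (rotation vector, rad) and "tvec" (3), from world to camera coordinates, as OpenCV has them; the wrist camera has in their place "hand_eye" (4x4, takes a point from camera to tool coordinates, whose origin is the TCP and whose axes are the flange's). Camera axes: x right, y down, z forward; pixel columns grow to the right and rows downward; lengths in m; the calibration is good to about 2 mm. A picture is of the moment at which its call begins: read the wrist's pose just before it. camera_params takes no time and is no camera call.
- manip.close_job(): hands the job in; it is judged then, once.
The state is a dict: "clock": time; "joints": joint angles; "qvel": joint speeds; "joint_efforts": joint torques, N m; "ee_pos": TCP position; "orientation": TCP orientation; "contact_force": force on the tool from outside, world axes, zero at the start; "wrist_torque": the same for the moment, N m; "width": finger opening in m; "gripper_force": force on a finger pad.
Only numpy, scipy, OpenCV 4.12 (cv2) and the standard library are available. Lean on these libraries where they do the work, as an engineer would, in place of code of your own. Each camera call takes 0.05 s, during which the arm holds its last target. There are 200 camera calls.

TASK

Take the taller panel, the one with the round raised mark, out of the rack and lean it on the inspection stand: foot on the board behind the low lip, back against the crossbar, between the two side posts, marked face towards the mirror, and let go of it. Then swing the spring-loaded mirror by its peg until the small camera would see the mark in the middle of the mirror, and finish while holding the mirror at that angle, since it springs back if released. Leave the other things on the bench where they are.

Things in the scene. Friction and masses are not known exactly. Their poses are not given: they have to be found in the camera images.
- stand: Inspection stand, fixed (place and yaw vary). Origin: on the mirror's vertical axis, at bench height. 12 mm plywood board, x -90..90, y -70..270 mm. The leaning place is at +y: low lip, crossbar, and two aluminium side posts at x = -62 and 62 mm (116 mm between them, y 168..228, top at z = 87 mm). A leaning panel has its top towards +y and its front looks to -y at the mirror.
- lip (a point): Middle of the upper inner (+y) edge of the low lip, which runs 100 mm along the stand's x and stands 8 mm above the board: at stand x = 0, y = 165, z = 20 mm. The panel's foot goes on the board (z = 12 mm) just behind it (+y).
- crossbar (a point): Middle of the crossbar, a round steel bar 10 mm thick along the stand's x between the posts: stand x = 0, y = 203.6, z = 80 mm. A panel with its foot between lip and bar leans on it 7 to 21 deg from upright (21 deg with the foot against the lip).
- mirror (a joint): Angle (rad, 0..1.4) of the sprung mirror about the stand's vertical axis. At 0, its rest stop, the glass looks along the stand's +x; growing turns it counter-clockwise from above, towards the stand's +y. A spring drives it back to 0: 0.05 N m at 0, 0.17 N m at 0.8 rad (3 N at the peg). Friction is small.
- mirror_peg (a point): Grip point, 147 mm above the bench, on the mirror's upright steel peg: 12 mm thick, free from 122 to 165 mm height, 60 mm from the mirror axis behind the glass (away from where it looks), at the end of a flat steel arm (14 mm wide, top at 122 mm). It turns with the mirror.
- mirror_face (a point): Centre of the mirror's 60 x 60 mm glass (black 68 mm frame), 5 mm in front of the axis, z = 82 mm. The leaned mark lies along the stand's +y from the axis; it shows in the middle of the mirror when the glass looks half way between mark and lens: joint = (pi/2 + lens direction about the axis, from the stand's +x towards +y) / 2.
- camera_lens (a point): Front of the lens of the small grey camera (36 x 36 mm housing on a rod and round foot, fixed), 190 mm from the mirror axis and 82 mm above the bench, looking at the mirror. Its direction about the mirror axis varies from -20 to 25 deg, measured from the stand's +x towards +y.
- panel: The panel to lean: white printed plastic, 100 (x) x 8 (y) x 130 mm (z) tall, about 120 g, loose. Origin: centre of its underside, z up the panel. The marked face looks to its -y. It starts upright in one of the rack's two slots, its underside 10 mm above the bench, within about 30 deg of the stand's own way round.
- panel_mark (a point): Centre of the round raised mark, a dark disc 30 mm across, on the panel's front face 75 mm above its underside, midway across.
- rack: Grey plastic rack fixed to the bench (place and yaw vary), 130 x 110 x 35 mm; origin under its centre. Two slots along its x, at y = -30 and 30 mm, 11 mm wide and 25 mm deep, floor at 10 mm.
- blank: Bystander: plain white panel without mark, 100 x 8 x 80 mm, in the rack's other slot, origin under its centre.
- glue: Bystander: upright glue bottle, 30 mm across, 85 mm tall, origin under it.
- scraper: Bystander: print scraper (spatula) 170 mm long, lying; origin at its underside.
- driver: Bystander: screwdriver 160 mm long, lying; origin at its underside.
- bin: Bystander: small open parts bin 100 x 75 x 40 mm, origin under its centre.
- spool: Bystander: small filament spool lying flat, 100 mm across, 45 mm high, origin under its centre.
- cap: Bystander: small round printed part, 44 mm across, 28 mm high, origin under its centre.

How it is judged:
On the way:
1. the marked panel leans on the stand, let go, its marked face to the mirror (x of panel_mark in the frame of stand between -0.014 and 0.014 m and y of panel_mark in the frame of stand between 0.172 and 0.215 m and y of panel in the frame of stand between 0.162 and 0.195 m and z of panel in the frame of stand between 0.008 and 0.02 m and angle between panel's own z axis and vertical between 0.1 and 0.5 rad and y of mirror_face in the frame of panel below -0.1 m and contact force between the fingers and panel below 0.1 N and linear speed of panel below 0.02 m/s), for 0.2 s.
At the end, for the whole second after the job is handed in: Panel at rest, released, leaning 6 to 29 deg on the stand: foot behind the lip, mark within 14 mm of midway between the posts and facing the mirror. Fingers hold the mirror still, within about 0.065 rad (at most 0.105) of half way between the directions to mark and lens (all of step 1 and ((y of camera_lens in the frame of stand between -0.06694 and -0.0525 m and value of joint mirror between 0.5404 and 0.7104 rad) or (y of camera_lens in the frame of stand between -0.05252 and -0.03774 m and value of joint mirror between 0.5804 and 0.7504 rad) or (y of camera_lens in the frame of stand between -0.03776 and -0.02274 m and value of joint mirror between 0.6204 and 0.7904 rad) or (y of camera_lens in the frame of stand between -0.02276 and -0.00759 m and value of joint mirror between 0.6604 and 0.8304 rad) or (y of camera_lens in the frame of stand between -0.00761 and 0.00761 m and value of joint mirror between 0.7004 and 0.8704 rad) or (y of camera_lens in the frame of stand between 0.00759 and 0.02276 m and value of joint mirror between 0.7404 and 0.9104 rad) or (y of camera_lens in the frame of stand between 0.02274 and 0.03776 m and value of joint mirror between 0.7804 and 0.9504 rad) or (y of camera_lens in the frame of stand between 0.03774 and 0.05252 m and value of joint mirror between 0.8204 and 0.9904 rad) or (y of camera_lens in the frame of stand between 0.0525 and 0.06694 m and value of joint mirror between 0.8604 and 1.0304 rad) or (y of camera_lens in the frame of stand between 0.06692 and 0.08094 m and value of joint mirror between 0.9004 and 1.0704 rad)) and contact force between the fingers and mirror above 0.5 N and velocity of joint mirror between -0.1 and 0.1 rad/s); the arm keeps its last pose, push and grip.
It fails at once if a bystander is shifted by more than 40 mm (distance of any of blank, glue, scraper, driver, bin, spool, cap from where it was at the start of the episode above 0.04 m).
It also fails if it takes over 48 s, if anything falls off the work surface, if the arm or the gripper's body presses on something with over 40 N, if the wrist force passes 120 N, or if a joint passes its speed limit or range.

## Working session

There is one attempt and no reset: what is moved stays moved. The work goes in short steps, Python scripts to look and compute and a tool call to move; the robot and the scene stay as the last step left them, time stands still between calls to the robot, and variables do not carry over. Pictures are saved under pics/ and viewed, at most 10 in all, crops included, and the job is handed in when it is done.

Besides the shell and the picture viewer there is one more tool, called after "Request:" in YAML: its name, and indented under it one key for each argument. send_rows: Moves the arm, as the interface text tells. Its arguments: {"type":"object","properties":{"commands":{"type":"array"},"fingers":{"type":"number"},"squeeze":{"type":"number"}},"required":["commands"]}

```bash
mkdir -p pics; python3 - <<'E'
from cell import manip
import cv2, numpy as np
o=manip.get_obs(); print({k:np.round(v,3) for k,v in o.items()})
for n in ("scene","side"):
    im=manip.capture(n); cv2.imwrite(f"pics/{n}0.png",im[:,:,::-1])
    p=manip.camera_params(n); print(n,{k:np.round(v,4).tolist() for k,v in p.items()})
    R=cv2.Rodrigues(np.array(p['rvec'],float))[0]; print('cam pos',-R.T@np.array(p['tvec']).ravel())
print(manip.camera_params("wrist"))
E
```

```text
{'clock': np.float64(0.0), 'joints': array([ 1.092,  0.427,  0.074,  1.607, -0.034,  1.111, -0.067]), 'qvel': array([ 0.002,  0.001,  0.   , -0.001, -0.001, -0.   ,  0.001]), 'joint_efforts': array([ 3.0000e-03, -9.4983e+01,  3.7620e+00, -4.6351e+01,  1.9000e-02,
        1.0000e-02,  0.0000e+00]), 'ee_pos': array([ 0.218, -0.638,  0.199]), 'orientation': array([-3.14 ,  0.   ,  0.329]), 'contact_force': array([-0.099, -0.17 , -0.18 ]), 'wrist_torque': array([-0.001, -0.05 ,  0.041]), 'gripper_force': np.float64(0.0), 'width': np.float64(0.086)}
scene {'intrinsics': [[397.1909, 0.0, 282.4929], [0.0, 397.1909, 212.9088], [0.0, 0.0, 1.0]], 'D': [-0.013, 0.0, 0.0, 0.0, 0.0], 'rvec': [1.6024, 1.9139, -0.8468], 'tvec': [0.0674, -0.2877, 1.6766]}
cam pos [1.40918842 0.20594198 0.93270543]
side {'intrinsics': [[525.7366, 0.0, 282.4939], [0.0, 525.7366, 205.1774], [0.0, 0.0, 1.0]], 'D': [-0.0197, 0.0, 0.0, 0.0, 0.0], 'rvec': [0.6521, -2.4656, 1.3479], 'tvec': [0.4967, 0.2376, 1.0664]}
cam pos [0.03936706 0.9126652  0.77834965]
{'intrinsics': array([[313.85866852,   0.        , 281.6287046 ],
       [  0.        , 313.85866852, 205.86629423],
       [  0.        ,   0.        ,   1.        ]]), 'D': array([-0.06206237,  0.        ,  0.        ,  0.        ,  0.        ]), 'hand_eye': array([[-5.76551107e-04, -9.52710364e-01, -3.03879301e-01,
         7.76064286e-02],
       [ 9.99999827e-01, -5.14927903e-04, -2.82921069e-04,
         1.25817815e-04],
       [ 1.13065904e-04, -3.03879411e-01,  9.52710497e-01,
        -1.73390547e-01],
       [ 0.00000000e+00,  0.00000000e+00,  0.00000000e+00,
         1.00000000e+00]])}
```

View pics/scene0.png

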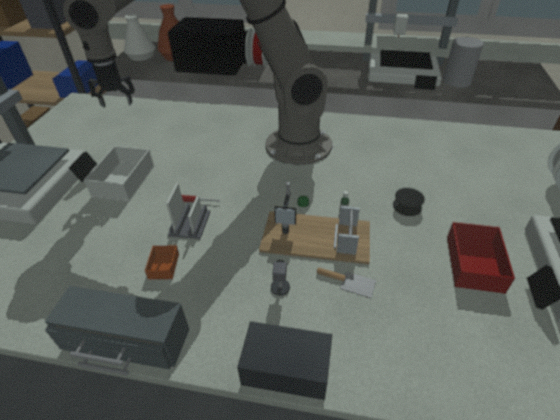

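View pics/side0.png

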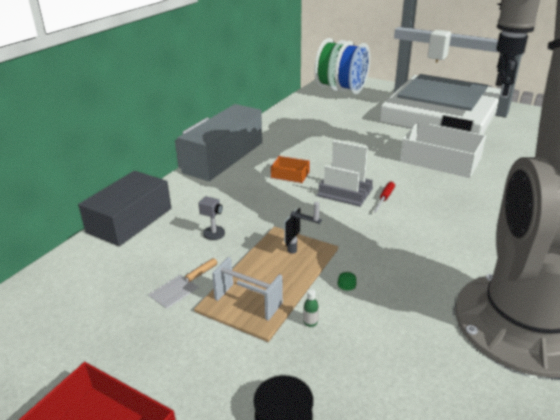

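The scene view shows the board at (262..370, 216..262), rack with panels at (190,215), lens camera at (280,265). The side view shows the board at (196..339, 230..339), posts nearest (225,280)/(273,297), mirror (293,230), rack (347,185). Next, a zoomed composite and rough numbers.

```bash
cat > h.py <<'E'
from cell import manip
import cv2, numpy as np
from scipy.spatial.transform import Rotation as Ro
def par(n,obs=None):
    p=manip.camera_params(n); K=np.array(p['intrinsics']);D=np.array(p['D'],float)
    if n=='wrist':
        o=obs; T=np.eye(4); T[:3,:3]=Ro.from_euler('xyz',o['orientation']).as_matrix(); T[:3,3]=o['ee_pos']
        W=T@np.array(p['hand_eye']); return K,D,W[:3,:3].T,-W[:3,:3].T@W[:3,3]
    return K,D,cv2.Rodrigues(np.array(p['rvec'],float))[0],np.array(p['tvec'],float).ravel()
def ray(n,uv,obs=None):
    K,D,R,t=par(n,obs); q=cv2.undistortPoints(np.array(uv,float).reshape(-1,1,2),K,D)[:,0]
    d=np.c_[q,np.ones(len(q))]@R; return -R.T@t,d
def onz(n,uv,z,obs=None):
    c,d=ray(n,uv,obs); z=np.broadcast_to(z,len(d)); return c+d*((z-c[2])/d[:,2])[:,None]
def proj(n,P,obs=None):
    K,D,R,t=par(n,obs); return cv2.projectPoints(np.array(P,float).reshape(-1,1,3),cv2.Rodrigues(R)[0],t,K,D)[0][:,0]
def tri(a,ua,b,ub,oa=None,ob=None):
    c1,d1=ray(a,[ua],oa);c2,d2=ray(b,[ub],ob);d1=d1[0];d2=d2[0]
    s=np.linalg.lstsq(np.c_[d1,-d2],c2-c1,rcond=None)[0];p,q=c1+s[0]*d1,c2+s[1]*d2
    return (p+q)/2,np.linalg.norm(p-q)
E
python3 - <<'E'
from h import *
np.set_printoptions(precision=4,suppress=True)
a=cv2.imread('pics/scene0.png');b=cv2.imread('pics/side0.png')
for n,im,roi in(('scene',a,(250,205,385,270)),('side',b,(185,220,350,345))):
    hs=cv2.cvtColor(im,cv2.COLOR_BGR2HSV); x0,y0,x1,y1=roi
    m=np.zeros(im.shape[:2],np.uint8); m[y0:y1,x0:x1]=(cv2.inRange(hs,(8,70,60),(25,255,255)))[y0:y1,x0:x1]
    cs,_=cv2.findContours(m,cv2.RETR_EXTERNAL,cv2.CHAIN_APPROX_NONE); c=cv2.convexHull(np.vstack([c for c in cs if cv2.contourArea(c)>150]))
    for e in (3,5,8,12):
        q=cv2.approxPolyDP(c,e,True)[:,0]
        if len(q)==4: break
    print(n,e,q.tolist()); print(onz(n,q,0.012))
c1=cv2.resize(b[130:350,180:420],None,fx=2.5,fy=2.5,interpolation=cv2.INTER_CUBIC)
cv2.imwrite('pics/c1.png',c1)
c2=cv2.resize(a[175:305,150:385],None,fx=3.4,fy=3.4,interpolation=cv2.INTER_CUBIC)
cv2.imwrite('pics/c2.png',c2)
E
```

```text
scene 3 [[270, 213], [368, 222], [368, 261], [260, 250]]
[[ 0.4466 -0.029   0.012 ]
 [ 0.4353  0.2998  0.012 ]
 [ 0.6046  0.3044  0.012 ]
 [ 0.6164 -0.0251  0.012 ]]
side 12 [[336, 246], [268, 340], [195, 310], [186, 275], [274, 227]]
[[ 0.4408 -0.0293  0.012 ]
 [ 0.4275  0.3091  0.012 ]
 [ 0.6021  0.3129  0.012 ]
 [ 0.6892  0.2337  0.012 ]
 [ 0.6125 -0.0252  0.012 ]]
```

View pics/c1.png

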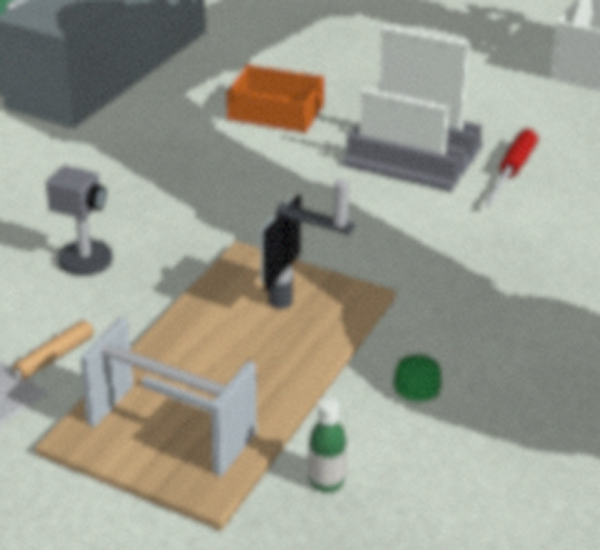

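View pics/c2.png

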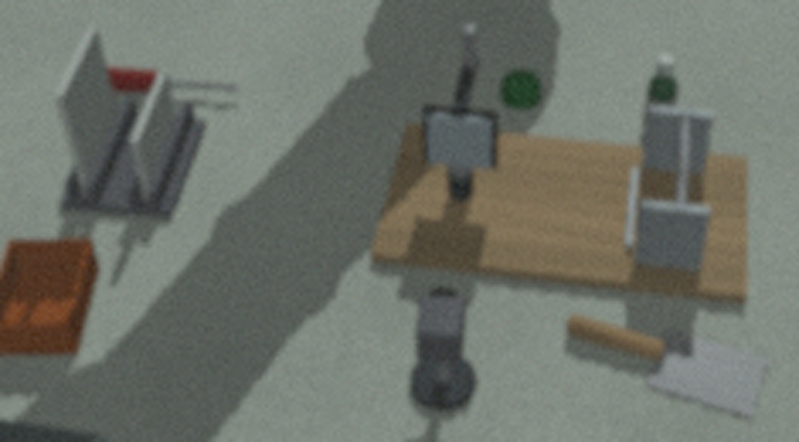

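c1: board corners (237,243),(396,293),(220,522),(35,450); lens front (98,196), foot (83,257); tall panel top (382,28)-(468,44). c2: tall panel top (97,30)-(62,97), camera foot (443,385), peg top (470,30).

```bash
python3 - <<'E'
from h import *
np.set_printoptions(precision=4,suppress=True)
S=lambda u,v:(180+u/2.5,130+v/2.5); A=lambda u,v:(150+u/3.4,175+v/3.4)
print('top side',onz('side',[S(382,28),S(468,44)],.14)); print('top scene',onz('scene',[A(97,30),A(62,97)],.14))
print('blank',onz('side',[S(361,93),S(447,126)],.09),onz('scene',[A(160,75),A(137,122)],.09))
print('lens',onz('side',[S(98,196)],.082),'foot',onz('side',[S(83,257)],.005),onz('scene',[A(443,385)],.005))
print('peg',tri('side',S(342,184),'scene',A(470,30)))
print('rack',onz('side',[S(346,160),S(452,188),S(481,124)],[.0,.0,.035]),onz('scene',[A(205,122),A(168,215),A(64,207)],[.035,.0,.0]))
print('bar ends',tri('side',S(108,352),'scene',A(682,207)),tri('side',S(222,388),'scene',A(684,112)))
E
```

```text
top side [[ 0.5868 -0.3075  0.14  ]
 [ 0.4879 -0.3163  0.14  ]]
top scene [[ 0.4951 -0.3135  0.14  ]
 [ 0.5907 -0.3091  0.14  ]]
blank [[ 0.5796 -0.2434  0.09  ]
 [ 0.4688 -0.2218  0.09  ]] [[ 0.4931 -0.2602  0.09  ]
 [ 0.5605 -0.2588  0.09  ]]
lens [[0.7178 0.0575 0.082 ]] foot [[0.7392 0.0634 0.005 ]] [[0.7425 0.0625 0.005 ]]
peg (array([0.4639, 0.0373, 0.1623]), np.float64(0.0014536673343470321))
rack [[ 0.5948 -0.2425  0.    ]
 [ 0.4665 -0.246   0.    ]
 [ 0.4712 -0.3353  0.035 ]] [[ 0.4939 -0.2226  0.035 ]
 [ 0.5898 -0.2333  0.    ]
 [ 0.5967 -0.3359  0.    ]]
bar ends (array([0.5738, 0.244 , 0.0785]), np.float64(7.626406912913209e-05)) (array([0.4623, 0.2406, 0.087 ]), np.float64(0.00615373430480454))
```

Request:
send_rows:
  commands:
    - [0,0,-3,7.55]
    - [0,0,-3,7.55]
    - [3.4,-3.0,0,0]
    - [3.4,-3.0,0,0]
    - [3.4,-3.0,0,0]
    - [3.4,-3.0,0,0]
    - [3.4,-3.0,0,0]
    - [3.4,-3.0,0,0]
    - [3.4,-3.0,0,0]
    - [3.4,-3.0,0,0]
  fingers: -1

```text
clock: 1.1
ee_pos: [0.4746, -0.38, 0.26]
orientation: [-3.141, 0.0, 0.065]
contact_force: [0.2, -0.0, 0.1]
width: 0.0857
gripper_force: 0.0
```

Request:
send_rows:
  commands:
    - [3,-3,0,0]
    - [0,0,0,0]
    - [0,0,0,0]

```text
clock: 1.4
ee_pos: [0.5021, -0.3487, 0.2597]
orientation: [-3.141, 0.001, 0.067]
contact_force: [-1.3, -0.2, -0.4]
width: 0.0854
gripper_force: 0.0
```

```bash
python3 - <<'E'
from h import *
import json
o=manip.get_obs(); im=manip.capture('wrist'); cv2.imwrite('pics/w1.png',im[:,:,::-1])
json.dump({k:np.array(o[k]).tolist() for k in('ee_pos','orientation')},open('w1.json','w'))
print(o['clock'],o['ee_pos'],o['orientation'])
print(proj('wrist',[[.49,-.3145,.14],[.589,-.309,.14],[.54,-.316,.085]],o))
E
```

```text
1.4 [ 0.50210969 -0.34874436  0.2597009 ] [-3.14107349e+00  6.57238517e-04  6.74326435e-02]
[[245.72401564 199.86795992]
 [243.39313097  92.7065024 ]
 [254.12812132 141.99564512]]
```

View pics/w1.png

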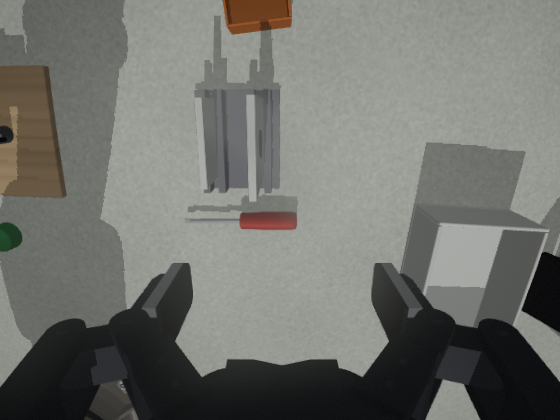

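The wrist view shows the tall panel's top edge as a white strip around x 247–257, rows 95–201; the blank at x≈200; the screwdriver below it at (245,220).

```bash
python3 - <<'E'
from h import *
import json
o=json.load(open('w1.json')); g=cv2.cvtColor(cv2.imread('pics/w1.png'),cv2.COLOR_BGR2GRAY)
for r in (110,125,140,155,170,185): print(r,g[r-1:r+2,238:276].mean(0).astype(int).tolist())
print(g[85:210,252].tolist())
E
```

```text
110 [109, 109, 109, 109, 109, 110, 109, 109, 144, 160, 162, 162, 162, 162, 162, 163, 151, 118, 104, 104, 104, 104, 105, 105, 105, 100, 97, 97, 96, 108, 111, 111, 104, 94, 94, 108, 111, 111]
125 [110, 110, 109, 109, 110, 109, 109, 109, 115, 151, 161, 161, 161, 161, 162, 162, 156, 119, 104, 104, 104, 104, 104, 105, 105, 102, 98, 97, 109, 113, 113, 113, 107, 96, 99, 109, 114, 114]
140 [110, 110, 110, 110, 110, 110, 110, 110, 110, 150, 160, 161, 161, 161, 161, 161, 160, 127, 106, 105, 98, 86, 82, 83, 102, 102, 98, 98, 110, 113, 113, 113, 113, 99, 100, 112, 114, 115]
155 [107, 107, 107, 107, 107, 108, 108, 109, 109, 125, 157, 161, 161, 161, 161, 161, 162, 146, 114, 106, 106, 92, 85, 87, 104, 105, 100, 111, 113, 113, 114, 114, 113, 98, 100, 113, 115, 115]
170 [104, 105, 105, 105, 104, 105, 105, 105, 106, 99, 155, 166, 167, 167, 166, 166, 165, 160, 112, 101, 102, 103, 103, 104, 104, 105, 110, 111, 112, 112, 112, 113, 113, 98, 113, 115, 115, 116]
185 [103, 104, 104, 104, 104, 104, 104, 104, 104, 104, 137, 167, 169, 169, 169, 169, 169, 167, 121, 100, 99, 99, 100, 106, 107, 108, 108, 108, 108, 109, 109, 110, 110, 97, 109, 111, 112, 113]
[114, 115, 117, 115, 109, 106, 106, 107, 107, 126, 160, 166, 164, 163, 164, 163, 162, 163, 162, 162, 162, 162, 162, 162, 162, 163, 162, 162, 162, 162, 163, 162, 162, 162, 162, 162, 162, 162, 161, 162, 162, 162, 162, 161, 162, 162, 162, 162, 161, 161, 161, 161, 161, 161, 161, 161, 161, 160, 161, 161, 161, 161, 161, 161, 161, 161, 161, 161, 160, 161, 161, 162, 162, 162, 163, 163, 164, 164, 164, 165, 165, 165, 166, 165, 166, 167, 166, 167, 167, 167, 168, 168, 168, 168, 168, 168, 168, 169, 169, 169, 169, 170, 169, 170, 169, 170, 170, 170, 170, 170, 170, 170, 170, 170, 169, 170, 149, 124, 118, 118, 118, 117, 117, 117, 118]
```

```bash
python3 - <<'E'
from h import *
import json
o=json.load(open('w1.json'))
P=onz('wrist',[(249.9,94.5),(252.2,201)],.14,o); c=P.mean(0); d=P[0]-P[1]
yaw=np.arctan2(d[1],d[0]); print(P,c,np.linalg.norm(d),yaw)
s=np.array(o['ee_pos']);ps=o['orientation'][2]; print('turn deg',np.degrees(ps-yaw))
e=c-s; print('tool shift cm',100*(e[0]*np.cos(yaw)+e[1]*np.sin(yaw)),100*(e[0]*np.sin(yaw)-e[1]*np.cos(yaw)))
E
```

```text
[[ 0.58783655 -0.31482541  0.14      ]
 [ 0.48926914 -0.3208532   0.14      ]] [ 0.53855285 -0.3178393   0.14      ] 0.09875154832943248 0.06107794020038116
turn deg 0.36409768001618503
tool shift cm 3.8261650462438337 -2.8622939517104684
```

Request:
send_rows:
  commands:
    - [3.8,-2.9,0,0.4]
    - [0,0,4.5,0]
    - [0,0,4.5,0]
    - [0,0,4.0,0]
    - [0,0,2.5,0]
    - [0,0,0,0]

```text
clock: 2.05
ee_pos: [0.5347, -0.3187, 0.1016]
orientation: [-3.139, 0.005, 0.056]
contact_force: [-1.0, 0.3, -0.4]
width: 0.0854
gripper_force: 0.0
```

Request:
send_rows:
  commands:
    - [0,0,0,0]
    - [0,0,0,0]
    - [0,0,0,0]
    - [0,0,0,0]
    - [0,0,0,0]
    - [0,0,0,0]
    - [0,0,0,0]
    - [0,0,0,0]
  fingers: 1
  squeeze: 40

```text
clock: 2.85
ee_pos: [0.538, -0.3186, 0.1058]
orientation: [3.141, -0.001, 0.058]
contact_force: [-1.9, -0.1, 5.8]
width: 0.0061
gripper_force: 39.2
```

Request:
send_rows:
  commands:
    - [0,0,-3.5,0]
    - [0,0,-4.8,0]
    - [0,0,-4.8,0]
    - [0,0,-4.9,0]
    - [0,0,0,0]

```text
clock: 3.35
ee_pos: [0.5401, -0.3195, 0.2924]
orientation: [3.137, -0.009, 0.058]
contact_force: [-0.0, -0.9, -0.8]
width: 0.0056
gripper_force: 39.2
```

Request:
send_rows:
  commands:
    - [0.1,-3,0,0]
    - [0.1,-4.2,0,0]
    - [0.1,-4.2,0,0]
    - [0.1,-4.2,0,0]
    - [0.1,-4.2,0,0]
    - [0.1,-4.2,0,0]
    - [0.1,-4.2,0,0]
    - [0.1,-4.2,0,0]
    - [0.1,-3,0,0]
    - [0,0,0,0]

```text
clock: 4.35
ee_pos: [0.5257, 0.0403, 0.2852]
orientation: [-3.14, -0.0, 0.064]
contact_force: [-0.2, -1.4, -0.6]
width: 0.006
gripper_force: 39.2
```

Request:
send_rows:
  commands:
    - [0,0,0,0]
    - [0,0,0,0]

```text
clock: 4.55
ee_pos: [0.5261, 0.0346, 0.285]
orientation: [3.141, 0.0, 0.057]
contact_force: [-0.3, 0.2, -1.3]
width: 0.006
gripper_force: 39.2
```

```bash
python3 - <<'E'
from h import *
import json
o=manip.get_obs(); im=manip.capture('wrist'); cv2.imwrite('pics/w2.png',im[:,:,::-1])
json.dump({k:np.array(o[k]).tolist() for k in('ee_pos','orientation')},open('w2.json','w'))
print(o['clock'],o['ee_pos'],o['orientation'],o['width'])
E
```

```text
4.55 [0.52611411 0.03455937 0.28498017] [3.14132859e+00 1.74639296e-04 5.69748725e-02] 0.006016258730370102
```

View pics/w2.png

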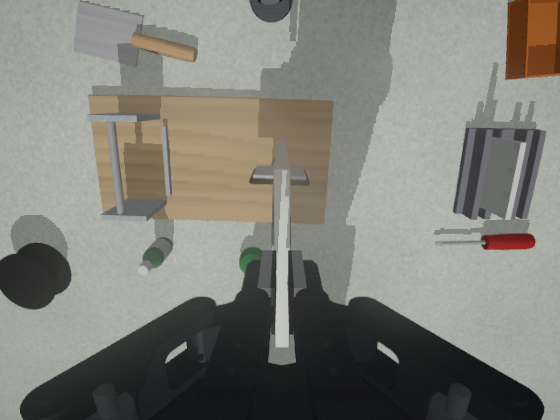

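The wrist view shows the panel held, board corners (332,101),(324,223),(90,96), bar from (113,120) to (121,212), lip from (166,121) to (169,195), posts at the left.

```bash
python3 - <<'E'
from h import *
import json
np.set_printoptions(precision=4,suppress=True)
o=json.load(open('w2.json')); im=cv2.imread('pics/w2.png'); g=cv2.cvtColor(im,cv2.COLOR_BGR2GRAY); hs=cv2.cvtColor(im,cv2.COLOR_BGR2HSV)
m=cv2.inRange(hs,(8,60,60),(25,255,255)); m[:85]=0; m[230:]=0; m[:,345:]=0
cs,_=cv2.findContours(m,cv2.RETR_EXTERNAL,cv2.CHAIN_APPROX_NONE); c=cv2.convexHull(np.vstack([c for c in cs if cv2.contourArea(c)>300]))
print(cv2.approxPolyDP(c,4,True)[:,0].tolist())
for r in (130,150,170,190,203): print(r,g[r-1:r+2,104:128].mean(0).astype(int).tolist(), g[r-1:r+2,158:178].mean(0).astype(int).tolist())
B=onz('wrist',[(332,101),(324,223),(90,96)],.012,o);print('board',B)
print('lip',onz('wrist',[(167,125),(169.5,192)],.02,o))
print('bar',onz('wrist',[(113,120),(121,212)],.08,o))
print('mid posts rows',onz('wrist',[(140,119),(137,203)],.087,o))
E
```

```text
[[332, 102], [324, 203], [308, 222], [103, 211], [89, 95]]
130 [143, 143, 140, 141, 147, 149, 149, 144, 133, 123, 109, 92, 124, 143, 143, 144, 143, 144, 144, 143, 144, 144, 144, 144] [144, 144, 144, 150, 156, 156, 156, 140, 97, 112, 137, 146, 145, 146, 145, 145, 145, 145, 145, 145]
150 [148, 148, 148, 148, 148, 139, 146, 148, 149, 145, 136, 125, 112, 94, 129, 148, 148, 147, 147, 141, 124, 108, 107, 108] [111, 112, 112, 112, 126, 150, 158, 158, 148, 111, 91, 108, 144, 152, 152, 152, 152, 152, 152, 153]
170 [147, 147, 147, 147, 148, 148, 148, 145, 144, 148, 149, 148, 140, 129, 117, 98, 114, 147, 147, 147, 142, 108, 108, 108] [107, 107, 107, 106, 106, 106, 144, 158, 160, 160, 125, 93, 99, 140, 143, 143, 143, 143, 143, 143]
190 [145, 145, 145, 145, 146, 146, 145, 145, 145, 144, 143, 147, 150, 150, 144, 134, 124, 109, 99, 141, 147, 147, 136, 110] [109, 110, 110, 109, 110, 110, 110, 123, 155, 160, 160, 152, 95, 93, 147, 147, 147, 148, 148, 148]
203 [147, 147, 147, 148, 147, 147, 147, 147, 147, 147, 147, 141, 145, 149, 150, 149, 141, 130, 119, 102, 93, 100, 100, 99] [99, 100, 99, 97, 95, 93, 92, 91, 116, 145, 147, 147, 148, 148, 148, 148, 148, 148, 148, 148]
board [[ 0.6147 -0.0292  0.012 ]
 [ 0.4377 -0.0352  0.012 ]
 [ 0.6058  0.3044  0.012 ]]
lip [[0.5713 0.1943 0.02  ]
 [0.476  0.1952 0.02  ]]
bar [[0.5789 0.2383 0.08  ]
 [0.4631 0.2392 0.08  ]]
mid posts rows [[0.5817 0.2021 0.087 ]
 [0.4789 0.2136 0.087 ]]
```

```bash
python3 - <<'E'
from h import *
import json
np.set_printoptions(precision=4,suppress=True)
o=json.load(open('w2.json'))
L=onz('wrist',[(160.7,130),(165,190)],.02,o);B=onz('wrist',[(112,130),(119,190)],.08,o);print(L,B)
for q in(L,B):
    d=q[0]-q[1];print(np.degrees(np.arctan2(d[1],d[0])))
yaw=np.radians(2.0);y=np.array([-np.sin(yaw),np.cos(yaw)]);x=np.array([np.cos(yaw),np.sin(yaw)])
for q,s in((L,.165),(B,.2036)):
    print('orig y along:',[q[i,:2]@y-s for i in(0,1)])
# x from lip ends (rows 121 &195.5) and board corners
e=onz('wrist',[(160,121),(165.5,196)],.02,o); print('x lip',e[:,:2]@x,e[:,:2].mean(0)@x)
b=onz('wrist',[(332,101),(324,223),(90,95.5)],.012,o); print('x brd',b[:,:2]@x-np.array([.09,-.09,.09]),'y',b[:,:2]@y-np.array([-.07,-.07,.27]))
print('panel foot px',proj('wrist',[],o) if 0 else '')
print('cur',np.array(o['ee_pos'])[:2]@x,np.array(o['ee_pos'])[:2]@y)
E
```

```text
[[0.5642 0.2034 0.02  ]
 [0.4786 0.2017 0.02  ]] [[0.5671 0.2406 0.08  ]
 [0.4926 0.2389 0.08  ]]
1.1390727150850763
1.327442878000217
orig y along: [np.float64(0.01859811270053363), np.float64(0.01988339223587504)]
orig y along: [np.float64(0.01705007454568183), np.float64(0.01792459862634177)]
x lip [0.583  0.4763] 0.5296548919712611
x brd [0.5233 0.5263 0.5267] y [0.0193 0.0196 0.013 ]
panel foot px 
cur 0.5269997220633792 0.016177201687793245
```

Request:
send_rows:
  commands:
    - [0,0,0,1.5]
    - [0,-3.6,0,0]
    - [0,-3.6,0,0]
    - [0,-3.6,0,0]
    - [0,-3.6,0,0]
    - [0,-3.7,0,0]
    - [0,0,0,0]
    - [0,0,0,0]
    - [0,0,0,0]

```text
clock: 5.5
ee_pos: [0.5207, 0.2152, 0.285]
orientation: [3.141, 0.0, 0.03]
contact_force: [-0.4, 0.1, -0.8]
width: 0.006
gripper_force: 39.2
```

Request:
send_rows:
  commands:
    - [0,0,2.5,0]
    - [0,0,3,0]
    - [0,0,3,0]
    - [0,0,3,0]
    - [0,0,2,0]
    - [0,0,1.5,0]
    - [0,0,0,0]
    - [0,0,0,0]
    - [0,0,0,0]

```text
clock: 6.4
ee_pos: [0.5211, 0.2167, 0.1364]
orientation: [-3.141, -0.002, 0.032]
contact_force: [0.3, 0.2, -1.5]
width: 0.0056
gripper_force: 39.3
```

```bash
python3 - <<'E'
from h import *
o=manip.get_obs(); im=manip.capture('side'); im2=manip.capture('scene')
a=cv2.resize(im[210:350,170:320],None,fx=2.6,fy=2.6,interpolation=3);b=cv2.resize(im2[160:270,300:390],None,fx=3.3,fy=3.3,interpolation=3)
C=np.zeros((max(a.shape[0],b.shape[0]),a.shape[1]+b.shape[1],3),np.uint8);C[:a.shape[0],:a.shape[1]]=a;C[:b.shape[0],a.shape[1]:]=b
cv2.imwrite('pics/p3.png',C[:,:,::-1])
yaw=np.radians(1.9);y=np.array([-np.sin(yaw),np.cos(yaw)]);x=np.array([np.cos(yaw),np.sin(yaw)])
e=o['ee_pos'];print(o['clock'],e,o['orientation'],'sx',e[:2]@x,'sy',e[:2]@y)
E
```

```text
6.4 [0.52106826 0.21666877 0.13638536] [-3.14100546e+00 -1.69729018e-03  3.16287397e-02] sx 0.5279654789630093 sy 0.19927353409849408
```

View pics/p3.png

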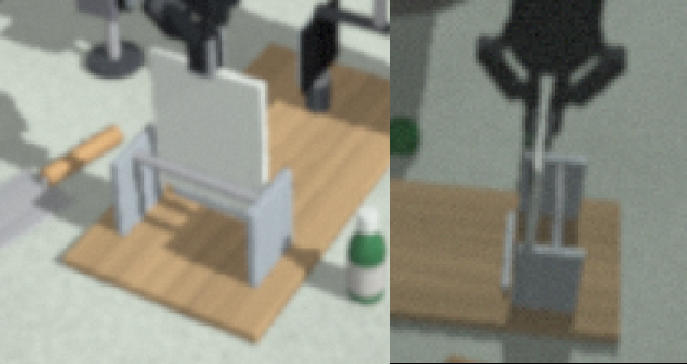

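The panel hangs between lip and bar, clear of both posts (right part: panel x≈540, lip 508, bar 560). Lowering.

Request:
send_rows:
  commands:
    - [0,0.2,1.0,0]
    - [0,0,1.0,0]
    - [0,0,0.5,0]
    - [0,0,0.2,0]
    - [0,0,0,0]
    - [0,0,0,0]

```text
clock: 7.1
ee_pos: [0.5203, 0.2147, 0.1081]
orientation: [-3.142, 0.0, 0.032]
contact_force: [-0.6, -0.0, 3.8]
width: 0.0059
gripper_force: 39.7
```

Request:
send_rows:
  commands:
    - [0,0,0,0]
    - [0,0,0,0]
    - [0,-0.3,0,0]
    - [0,-0.3,0,0]
    - [0,-0.3,0,0]
    - [0,-0.3,0,0]
    - [0,-0.3,0,0]
    - [0,-0.3,0,0]
    - [0,-0.3,0,0]
    - [0,-0.2,0,0]
  fingers: 0.4

```text
clock: 8.1
ee_pos: [0.5196, 0.2379, 0.1081]
orientation: [-3.142, 0.0, 0.032]
contact_force: [-0.6, -0.3, 0.5]
width: 0.0254
gripper_force: 0.0
```

```bash
python3 - <<'E'
from h import *
im=manip.capture('side'); im2=manip.capture('scene')
a=cv2.resize(im[210:350,170:320],None,fx=2.6,fy=2.6,interpolation=3);b=cv2.resize(im2[160:270,300:390],None,fx=3.3,fy=3.3,interpolation=3)
C=np.zeros((max(a.shape[0],b.shape[0]),a.shape[1]+b.shape[1],3),np.uint8);C[:a.shape[0],:a.shape[1]]=a;C[:b.shape[0],a.shape[1]:]=b
cv2.imwrite('pics/p4.png',C[:,:,::-1])
o=manip.get_obs();print(o['clock'],o['ee_pos'],o['width'],o['contact_force'])
E
```

```text
8.2 [0.51957146 0.23788829 0.10813383] 0.025618498195699543 [-0.13738638  0.25302793 -0.35416987]
```

View pics/p4.png

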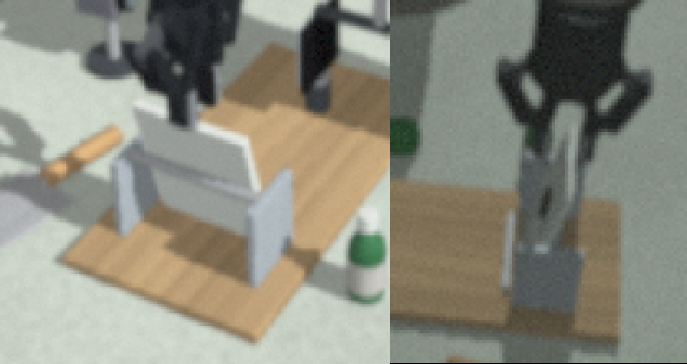

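The panel leans on the bar with the mark visible at (545,200). Release wide and lift.

Request:
send_rows:
  commands:
    - [0,0,0,0]
    - [0,0,0,0]
    - [0,0,0,0]
    - [0,0,-1.5,0]
    - [0,0,-3,0]
    - [0,0,-4,0]
    - [0,0,-4,0]
    - [0,0,-3,0]
    - [0,0,0,0]
  fingers: -0.6

```text
clock: 9.1
ee_pos: [0.5212, 0.2387, 0.2688]
orientation: [-3.139, -0.007, 0.032]
contact_force: [1.0, 1.0, -0.3]
width: 0.0683
gripper_force: 0.0
```

```bash
python3 - <<'E'
from h import *
import json
im=manip.capture('side'); im2=manip.capture('scene')
a=cv2.resize(im[180:350,200:350],None,fx=2.6,fy=2.6,interpolation=3);b=cv2.resize(im2[170:270,260:385],None,fx=2.8,fy=2.8,interpolation=3)
C=np.zeros((max(a.shape[0],b.shape[0]),a.shape[1]+b.shape[1],3),np.uint8);C[:a.shape[0],:a.shape[1]]=a;C[:b.shape[0],a.shape[1]:]=b
cv2.imwrite('pics/p5.png',C[:,:,::-1]); cv2.imwrite('pics/s5.png',im2[:,:,::-1]); cv2.imwrite('pics/d5.png',im[:,:,::-1])
o=manip.get_obs();print(o['clock'],o['ee_pos'],o['orientation'],o['width'],o['contact_force'])
E
```

```text
9.2 [0.5198367  0.23759321 0.2645666 ] [-3.14095520e+00 -1.89919854e-03  3.19332784e-02] 0.06843872378054927 [ 0.17308718  0.7007933  -0.58892696]
```

View pics/p5.png

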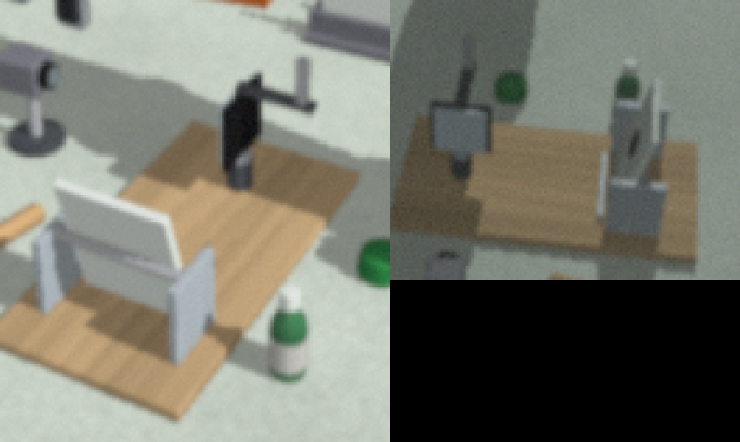

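Request:
send_rows:
  commands:
    - [-1.2,3.0,0,0]
    - [-1.3,4.2,0,0]
    - [-1.3,4.2,0,0]
    - [-1.2,4.5,0,0]
    - [-1.1,4.0,0,0]
    - [0,0,0,0]
    - [0,0,0,0]
    - [0,0,0,0]
  fingers: -1

```text
clock: 10.0
ee_pos: [0.4649, 0.0374, 0.2628]
orientation: [-3.141, 0.001, 0.033]
contact_force: [-0.4, -0.0, -0.4]
width: 0.0856
gripper_force: 0.0
```

```bash
python3 - <<'E'
from h import *
import json
np.set_printoptions(precision=4,suppress=True)
o=manip.get_obs(); im=manip.capture('wrist'); cv2.imwrite('pics/w6.png',im[:,:,::-1])
json.dump({k:np.array(o[k]).tolist() for k in('ee_pos','orientation')},open('w6.json','w'))
print(o['clock'],o['ee_pos'],o['orientation'])
print('peg pred',proj('wrist',[[.465,.0365,.165],[.5255,.0378,.116]],o))
print('mark',onz('scene',[(347.1,220.7)],.087),'top corner side',onz('side',[(223.8,250),(266.2,262.7)],.138))
E
```

```text
10.0 [0.4649 0.0374 0.2628] [-3.1413  0.0007  0.033 ]
peg pred [[282.5888 196.3571]
 [283.1744 124.1586]]
mark [[0.5196 0.2294 0.087 ]] top corner side [[0.565  0.2472 0.138 ]
 [0.4698 0.2401 0.138 ]]
```

View pics/w6.png

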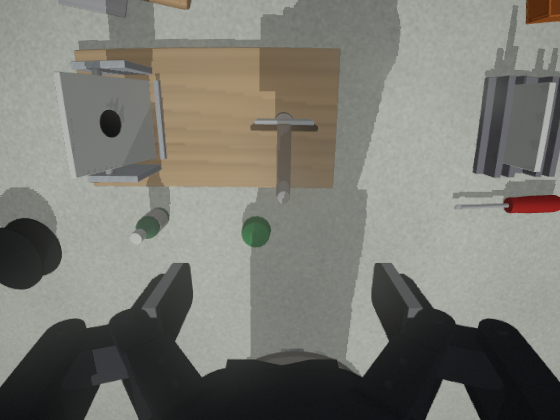

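The wrist view shows the panel leaning between the posts with its mark at (111,124), and the peg top at (283,197), as predicted. Down and grip.

Request:
send_rows:
  commands:
    - [0,0,3,0]
    - [0,0,4,0]
    - [0,0,3.5,0]
    - [0,0,2,0]
    - [0,0,0.7,0]
    - [0,0,0,0]
    - [0,0,0,0]

```text
clock: 10.75
ee_pos: [0.4657, 0.0372, 0.132]
orientation: [-3.141, -0.001, 0.033]
contact_force: [-0.2, -0.1, 0.5]
width: 0.0853
gripper_force: 0.0
```

Request:
send_rows:
  commands:
    - [0,0,0,0]
    - [0,0,0,0]
    - [0,0,0,0]
    - [0,0,0,0]
    - [0,0,0,0]
    - [0,0,0,0]
    - [0,0,0,0]
    - [0,0,0,0]
  fingers: 1
  squeeze: 35

```text
clock: 11.55
ee_pos: [0.4651, 0.0364, 0.1313]
orientation: [3.141, -0.0, 0.032]
contact_force: [-1.1, -3.2, 5.5]
width: 0.0077
gripper_force: 34.3
```

Request:
send_rows:
  commands:
    - [0.02,0.495,0,-4.7]
    - [0.02,0.495,0,-4.7]
    - [0.02,0.495,0,-4.7]
    - [0.02,0.495,0,-4.7]
    - [0.02,0.495,0,-4.7]
    - [0.02,0.495,0,-4.7]
    - [0.02,0.495,0,-4.7]
    - [0.02,0.495,0,-4.7]
    - [0.02,0.495,0,-4.7]
    - [0.02,0.495,0,-4.7]

```text
clock: 12.55
ee_pos: [0.4852, -0.007, 0.1312]
orientation: [-3.141, 0.001, 0.856]
contact_force: [-4.4, -0.2, 9.1]
width: 0.008
gripper_force: 35.0
```

Request:
send_rows:
  commands:
    - [0,0,0,0]
    - [0,0,0,0]
    - [0,0,0,0]

```text
clock: 12.85
ee_pos: [0.4853, -0.007, 0.1312]
orientation: [-3.141, 0.001, 0.852]
contact_force: [-4.9, -1.7, 7.8]
width: 0.0079
gripper_force: 34.9
```

```bash
python3 - <<'E'
from h import *
np.set_printoptions(precision=4,suppress=True)
o=manip.get_obs(); im=manip.capture('side'); w=manip.capture('wrist')
e=o['ee_pos']; print(o['clock'],e,o['orientation'],o['width'],o['gripper_force'],o['contact_force'])
for O in ([.5255,.0378],[.5256,.0364],[.527,.039]): print(np.arctan2(O[1]-e[1],O[0]-e[0])-.0345, np.hypot(O[0]-e[0],O[1]-e[1]))
# mark still in place (wrist)
hs=cv2.cvtColor(w,cv2.COLOR_RGB2GRAY); cv2.imwrite('pics/w7.png',w[:,:,::-1])
d=cv2.absdiff(im[:,:,::-1].copy(),cv2.imread('pics/d5.png'))[225:310,200:275].max(2); print('panel region change',d.mean(),np.percentile(d,99))
# glass line: rotated frame in wrist image -> predicted ends of frame top
for th in (.74,.825,.91):
    a=th+.0345; n=np.array([np.cos(a),np.sin(a)]);t=np.array([-n[1],n[0]]);c=np.array([.5256,.0372])+.005*n
    print(th,proj('wrist',[[*(c+s*t),.116] for s in(-.034,.034)],o))
E
```

```text
12.85 [ 0.4853 -0.007   0.1312] [-3.1411  0.0006  0.852 ] 0.007922013291307923 34.90932762622833 [-4.9298 -1.6986  7.805 ]
0.8051467613181936 0.06023233498820691
0.7881165307431323 0.059265531496935725
0.8000710908665003 0.06212801276201254
panel region change 4.956078431372549 62.0
0.74 [[341.7372 133.6025]
 [226.5009 124.5092]]
0.825 [[341.4454 128.5868]
 [225.8474 129.5091]]
0.91 [[340.7288 123.594 ]
 [225.6184 134.5249]]
```

```bash
python3 - <<'E'
from h import *
g=cv2.cvtColor(cv2.imread('pics/w7.png'),cv2.COLOR_BGR2GRAY)
for c in (236,248,318,330): print(c,g[112:146,c-1:c+2].mean(1).astype(int).tolist())
o=manip.get_obs()
p=proj('wrist',[[.5196,.2294,.087]],o)[0]; print('mark pred',p)
x,y=p.astype(int); r=g[max(0,y-35):y+35,max(0,x-35):x+35]; m=(r<45).astype(np.uint8); n,l,s,ce=cv2.connectedComponentsWithStats(m)
for i in range(1,n):
    if s[i,4]>60: print(s[i],ce[i]+[max(0,x-35),max(0,y-35)], onz('wrist',[ce[i]+[max(0,x-35),max(0,y-35)]],.087,o))
E
```

```text
236 [158, 157, 158, 158, 159, 158, 159, 159, 159, 159, 158, 159, 159, 158, 158, 157, 146, 141, 166, 184, 184, 182, 170, 156, 139, 104, 99, 100, 101, 102, 102, 101, 100, 98]
248 [162, 162, 162, 162, 162, 163, 163, 161, 161, 159, 158, 157, 151, 132, 131, 132, 130, 137, 162, 180, 173, 174, 175, 171, 150, 110, 96, 98, 98, 98, 98, 98, 98, 97]
318 [126, 126, 127, 127, 128, 128, 129, 129, 129, 128, 129, 128, 127, 123, 120, 120, 120, 120, 147, 185, 185, 181, 168, 154, 137, 106, 65, 66, 68, 69, 68, 69, 67, 67]
330 [124, 124, 124, 124, 124, 124, 124, 125, 124, 124, 125, 124, 125, 125, 125, 125, 126, 125, 128, 144, 145, 144, 145, 144, 143, 126, 61, 62, 64, 65, 65, 64, 63, 63]
mark pred [ 67.85571161 -95.87609861]
[ 54 350  16  10  85] [ 95.84705882 356.14117647] [[0.27091842 0.00246604 0.087     ]]
```

```bash
python3 - <<'E'
from h import *
for n,f,(x0,y0,x1,y1) in(('side','d5',(205,240,290,325)),('scene','s5',(325,185,375,260))):
    a=cv2.cvtColor(cv2.imread(f'pics/{f}.png'),cv2.COLOR_BGR2GRAY); b=cv2.cvtColor(manip.capture(n),cv2.COLOR_RGB2GRAY)
    t=a[y0:y1,x0:x1]; r=cv2.matchTemplate(b[y0-8:y1+8,x0-8:x1+8],t,cv2.TM_CCOEFF_NORMED); print(n,cv2.minMaxLoc(r)[1::2])
o=manip.get_obs(); print(o['clock'],o['gripper_force'],np.abs(o['qvel']).max())
E
```

```text
side (0.9670326709747314, (8, 8))
scene (0.989635705947876, (8, 8))
13.05 34.889729619026184 0.0012254420111394793
```

The panel has not moved and the mirror is held still at about 0.81 rad, against a target of 0.82. Handing in.

```bash
python3 -c "
from cell import manip
print(manip.close_job())"
```

```text
the job is handed in; nothing more can be done
None
```

I handed the job in at about 13 s: the marked panel leans on the stand, let go with its mark towards the mirror, and the gripper holds the mirror at about 0.81 rad (target 0.82); the hand-in returned no verdict.

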